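# Find the groove in a gear case rim by touch and push its lock key home

## Task

The cover rim of the gear case has a release groove somewhere along its far side, with a lock key set down inside it. Touch the top of the rim at the bolt lug with the closed fingertips, feel your way along the rim from there until you find the groove, and press the key in it fully down; it stays down when you take the fingers away. Grasp nothing, and leave the loose parts around and inside the case where they are.

Things in the scene. Friction and masses are not known exactly. Their poses are not given: they have to be found in the camera images.
- case: Round grey aluminium gear case, 186 mm in diameter, fixed to the bench. Origin: centre of its underside, on the bench; z up. Flat deck 75 mm above the bench. On the deck a shaft stub, 22 mm in diameter, 17 mm high, and around it the raised rim (see rim_center). A bolt lug sticks out along the case's -y axis to 133 mm from the axis, its bolt head 83 mm above the bench.
- lug_rim (a point): Point on the mid-line of the rim's top face (97 mm above the bench), straight in from the bolt lug: the feeling along starts here. The centre of the groove lies on the mid-line 35 to 145 degrees counter-clockwise (seen from above) from this point; where exactly differs every time and is not reported. Axes as the case's.
- rim_center (a point): Centre of the rim at the height of its flat, smooth top face, 97 mm above the bench. The rim is a grey aluminium ring on the deck, 174 mm outer and 126 mm inner diameter (24 mm wide, mid-line radius 75 mm), 22 mm high, rigid. One groove cuts right through it radially and down to the deck: 45 mm wide at the inner edge, 54 mm at the mid-line, 62 mm at the outer edge.
- key (a joint): Travel of the lock key in metres: 0 up (starts within 1 mm of it), 0.007 fully down on its stop. The key is a grey aluminium block centred in the groove on the mid-line, 42 mm along the rim by 20 mm across; when up, its flat top is 12 mm below the rim's top face. It moves straight down against about 5 N of friction, has no spring and stays where it is left.
- bearing: Loose steel bearing ring, 56 mm outer, 28 mm inner diameter, 14 mm high, lying on the case's deck around the shaft stub. Origin: centre of its underside. Leave it there.
- gear: Loose dark steel spur gear, about 74 mm across, 20 mm high, lying on the bench near the case. Origin: centre of its underside. Leave it there.
- screwdriver: Loose screwdriver, 190 mm long, lying on the bench near the case along its own x axis. Leave it there.
- socket: Loose steel socket, 28 mm in diameter, 40 mm high, standing on the bench near the case. Origin: centre of its underside. Leave it there.
Not all that is in view belongs to the job. What is shaped like the socket but blue or red is not meant. There is more than one size of the gear; the job needs the larger.

How it is judged (in metres and radians):
On the way, in this order (a step that is already met when the one before it is completed fails the run):
1. a fingertip touches the top of the rim at the bolt lug (grasp point within 55 mm of the lug point), the key still up (contact force between the fingers and anything else above 0.5 N and horizontal distance between the grasp point and lug_rim below 0.055 m and z of the grasp point in the frame of case above 0.105 m and value of joint key below 0.003 m), for 0.1 s.
2. the key in the groove is pressed fully down by the fingers (at least 6 of its 7 mm) (value of joint key above 0.006 m and contact force between the fingers and anything else above 0.5 N), for 0.1 s.
At the end, for the whole second after the job is handed in: The key is down by at least 6 of its 7 mm and stays there; bearing, gear, screwdriver and socket lie still within 25 mm of where they were (value of joint key above 0.006 m and distance of each of bearing, gear, screwdriver, socket from where it was at the start of the episode below 0.025 m and linear speed of each of bearing, gear, screwdriver, socket below 0.02 m/s); the robot touches nothing.
It fails at once if the bearing is lifted, carried or pushed more than 25 mm from its place (distance of bearing from where it was at the start of the episode above 0.025 m).
It fails at once if the gear is lifted, carried or pushed more than 25 mm from its place (distance of gear from where it was at the start of the episode above 0.025 m).
It fails at once if the screwdriver is lifted, carried or pushed more than 25 mm from its place (distance of screwdriver from where it was at the start of the episode above 0.025 m).
It fails at once if the socket is lifted, carried or pushed more than 25 mm from its place (distance of socket from where it was at the start of the episode above 0.025 m).
It also fails if it takes over 54 s, if anything falls off the work surface, if the arm or the gripper's body presses on something with over 40 N, if the wrist force passes 120 N, or if a joint passes its speed limit or range.

## Robot

A 6-joint arm with a two-finger parallel gripper is mounted at the origin on the work surface. World frame = base frame: x ahead of the robot, y to its left, z up, the work surface at z = 0. Lengths are in mm, angles in rad, forces in N, time in s.
With the tool pointing down it reaches from about 350 to 975 mm from the base axis. Payload 7.1 kg.
Tool frame: the origin (TCP) lies midway between the tips of the shut fingers; the grasp point (between the pads) lies 19 mm behind it (ctrl.grasp_offset is the distance from the TCP to the grasp point, in mm); z points along the fingers, y is the line along which they close (so a half turn about z gives the same grasp; the last joint's range is limited). The gripper opens to 88 mm and grips with 3 to 60 N. Pads are 20 mm wide; open, the fingers measure 115 mm over their backs; the gripper's body (75 mm by 178 mm) begins 61 mm behind the grasp point.
Start: joints at [-1.119, 0.423, 1.63, -0, 1.089, -0.019], TCP at [283.513, -556.978, 222.675] pointing down, gripper open.
Joint ranges: [-3, 3], [-0.9, 2.11], [0.09, 2.58], [-1.31, 4.45], [0.11, 2.69], [-2.54, 2.54]. Speed limits (rad/s): [2.39, 2.39, 3.01, 3.14, 3.14, 3.14].

## Interface

Orientations are given as a rotation vector (axis times angle).
In Python, from workcell import sensors, viewer, ctrl gives the robot as it stands. The module is installed in compiled form; this text tells all that it offers.
- The arm moves only by the shell command python3 -m handwheel 'ROWS'. ROWS is JSON, a list of rows, each a list of 7 numbers: the shift along the tool's x, y, z in mm, then the turn, a rotation vector about the tool's x, y, z in rad, then the closure, from 0 (fully open) to 1 (shut). In form: [[x, y, z, rx, ry, rz, jaw], ...]. A call has 1 to 10 rows; each row shifts and turns the commanded pose from where the row before left it, along the tool's axes as they then stand; what a row does not reach is not made up. A row lasts 1/8 s, in which the tool goes at most 62.5 mm and 10.7 degrees, less where a joint would pass 70% of its speed; a pose out of reach is approached as far as the arm can. A call is refused whole if a number of a shift passes 62.5 or a number of a turn 0.188, either way. A call with a gripper value outside its range is refused whole. The fingers move at their own pace and stop on an object; the grip force is fixed at half the most. Time passes only in rows, so rows that do not move let the fingers close. It gives the time, the measured TCP pose, the force, the opening and the grip force at its end, in the units of the state.
- sensors.get_obs(): the state, without advancing time (a new reading comes with each control period).
- viewer.get_image(name): name is "scene" or "side" or "wrist"; returns a dict with "frame" (480x640x3 uint8, blue, green, red), "fov_y" (degrees; the focal length in pixels is half the picture's height over the tangent of half this angle, whatever the lens; pixels are square), "cx", "cy" (the principal point, pixels), "distortion" ([k1, k2, p1, p2, k3] as OpenCV has them; the pictures are not rectified), "R" (3x3) and "t" (3): a world point X has camera coordinates R X + t. Camera axes: x right, y down, z forward; pixel columns grow to the right and rows downward; lengths in mm; the calibration is good to about 2 mm. A picture is of the moment at which its call begins. There is no depth.
- ctrl.close_job(): hands the job in; it is judged then, once.
The state is a dict: "t": time; "qpos": joint angles; "qvel": joint speeds; "joint_torque": joint torques, N m; "ee_pos": TCP position; "orientation": TCP orientation; "ft_force": force on the tool from outside, world axes, zero at the start; "moment": the same for the moment, N m; "width": finger opening in mm; "grasp_force": force on a finger pad.
Only numpy, scipy, OpenCV 4.12 (cv2) and the standard library are available. Lean on these libraries where they do the work, as an engineer would, in place of code of your own. Each camera call takes 0.05 s, during which the arm holds its last target. There are 200 camera calls.

## Working session

There is one attempt and no reset: what is moved stays moved. The work goes in short steps, Python scripts to look and compute and a shell command to move; the robot and the scene stay as the last step left them, time stands still between calls to the robot, and variables do not carry over. Pictures are saved under pics/ and viewed, at most 10 in all, crops included, and the job is handed in when it is done.

```bash
mkdir -p pics; python3 - <<'E'
from workcell import sensors, viewer, ctrl
import cv2,json,numpy as np,pickle
d={}
for n in ("scene","side","wrist"):
    im=viewer.get_image(n); cv2.imwrite(f"pics/{n}0.png",im["frame"]); d[n]=im
    print(n,im["fov_y"],im["cx"],im["cy"],im["distortion"],np.round(im["R"],3).tolist(),np.round(im["t"],1).tolist())
pickle.dump(d,open("d0.pkl","wb"))
o=sensors.get_obs();print(o["t"],o["ee_pos"],o["orientation"],o["width"],o["ft_force"])
E
```

```text
scene 56.52093413389707 328.5578403082073 236.0146016497652 [-0.08341953  0.          0.          0.          0.        ] [[0.696, 0.718, -0.011], [0.389, -0.39, -0.835], [-0.604, 0.576, -0.551]] [-436.5, -158.4, 1108.7]
side 47.56114547448892 324.70676235530533 243.39858296328237 [-0.17110154  0.          0.          0.          0.        ] [[-0.998, -0.068, 0.02], [-0.062, 0.708, -0.703], [0.033, -0.703, -0.711]] [603.9, 64.3, 1086.5]
wrist 71.59898162932754 319.43452535083884 236.17752824726216 [-0.05349769  0.          0.          0.          0.        ] [[0.454, -0.891, -0.003], [-0.861, -0.44, 0.254], [-0.227, -0.113, -0.967]] [-622.6, -30.8, 391.2]
0.15 [ 283.33117174 -556.63292434  222.08250971] [-3.05385606e+00 -7.32478787e-01  4.40319068e-04] 87.82956447022235 [ 0.32835633 -0.14099    -0.3379302 ]
```

View pics/scene0.png

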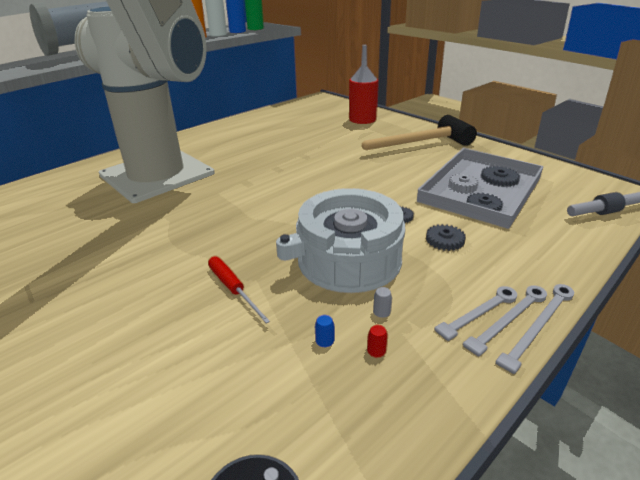

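View pics/side0.png

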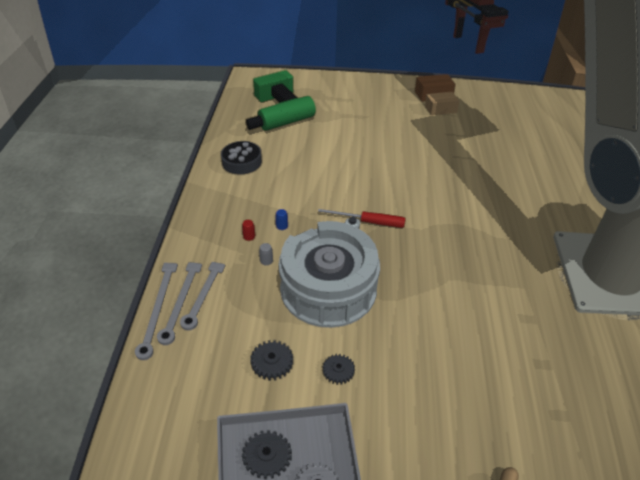

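The scene view shows the case at about (350,240), its lug at (288,245) and the groove near (347,243). In the side view the case is at about (330,270), the lug at (353,222) and the groove near (300,245). I'll enlarge both.

```bash
python3 - <<'E'
import cv2,numpy as np
a=cv2.imread("pics/scene0.png")[180:300,265:415];b=cv2.imread("pics/side0.png")[205:330,265:395]
a=cv2.resize(a,None,fx=5,fy=5,interpolation=3)[:600];b=cv2.resize(b,(624,600),interpolation=3)
for im,s,x0,y0 in((a,5,265,180),(b,4.8,265,205)):
    for k in range(0,150,10):
        cv2.putText(im,str(x0+k),(int(k*s),10),0,.35,(0,0,255));cv2.putText(im,str(y0+k),(0,int(k*s)+4),0,.35,(0,0,255))
        cv2.line(im,(int(k*s),12),(int(k*s),20),(0,0,255));cv2.line(im,(25,int(k*s)),(32,int(k*s)),(0,0,255))
cv2.imwrite("pics/sc1.png",a);cv2.imwrite("pics/si1.png",b)
E
```

```text
(no output)
```

View pics/sc1.png

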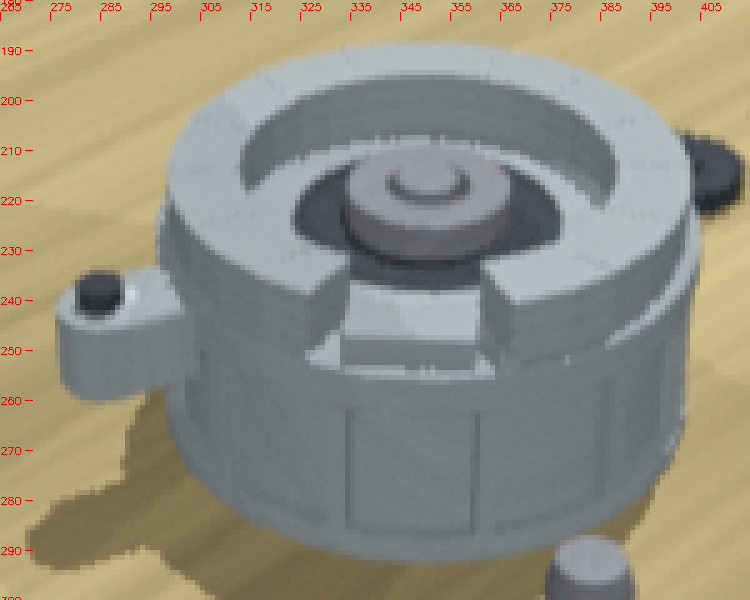

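View pics/si1.png

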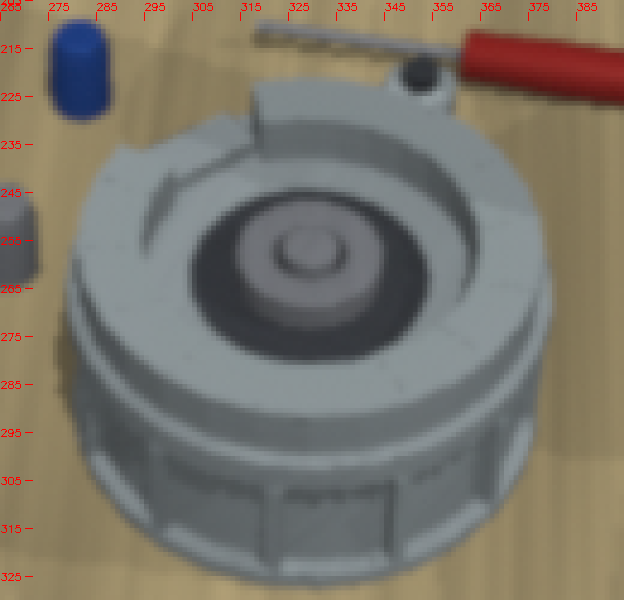

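The crops show these features:

| Feature | Scene px | Side px |
|---|---|---|
| Rim outer edge, extremes | (298,215), (403,216), (350,189) | – |
| Groove outer corners | (327,239), (368,241) | (291,236), (318,223) |
| Bolt head | (285,236) | (352.5,221) |

```bash
cat > h.py <<'E'
import numpy as np,cv2
def ray(im,px,z):
    f=240/np.tan(np.radians(im["fov_y"]/2));K=np.array([[f,0,im["cx"]],[0,f,im["cy"]],[0,0,1]])
    u=cv2.undistortPoints(np.array(px,float).reshape(-1,1,2),K,np.array(im["distortion"]))[:,0]
    R=np.array(im["R"]);c=-R.T@np.array(im["t"]);d=np.c_[u,np.ones(len(u))]@R
    return (c+d*((z-c[2])/d[:,2])[:,None])[:,:2]
E
python3 - <<'E'
import pickle,numpy as np
from h import ray
from scipy.optimize import least_squares
d=pickle.load(open("d0.pkl","rb"))
A=lambda v,s,x,y:[(x+a/s,y+b/s) for a,b in v]
sc=d["scene"];si=d["side"]
e1=ray(sc,A([(167,175),(692,180),(425,43),(250,80),(600,80),(310,293),(513,304),(220,245)],5,265,180),97)
e2=ray(si,A([(545,240),(500,150),(300,80),(75,250),(125,148),(255,85)],4.8,265,205),97)
for n,e in(("sc",e1),("si",e2)):
    r=least_squares(lambda c:np.hypot(*(e-c).T)-87,e.mean(0));print(n,r.x,np.round(r.fun,1))
    c=r.x
    b=ray(sc if n=="sc" else si,A([(98,278)],5,265,180) if n=="sc" else A([(420,73)],4.8,265,205),83)[0]-c
    la=np.degrees(np.arctan2(*b[::-1]));print("bolt",b,np.hypot(*b),la)
    g=(e1[5:7] if n=="sc" else e2[4:6])-c;print("groove",np.degrees(np.arctan2(g[:,1],g[:,0]))-la)
k=ray(sc,A([(412,315)],5,265,180),85)[0];print("key",k)
for im,p,z,m in((sc,(383,290),40,"socket"),(sc,(446,230),20,"gear"),(sc,(268,320),5,"sdtip"),(sc,(215,262),15,"sdh"),(sc,(324,320),40,"blue"),(sc,(377,328),40,"red")):print(m,ray(im,[p],z))
E
```

```text
sc [598.17781704  82.24152681] [ 0.6 -0.9 -0.3 -1.2 -2.4 -0.5 -0.6 -2.9]
bolt [ -41.93380968 -109.50125654] 117.2560001776673 -110.95447998446777
groove [39.38527022 81.0489896 ]
si [591.70323927  86.50755432] [ 0.2  1.   0.2  1.7 -0.8 -0.2]
bolt [ -37.43653365 -110.18309446] 116.36927582871303 -108.76604443820808
groove [79.43697146 37.52042384]
key [643.55628288  26.23437165]
socket [[721.8901684   22.10323906]]
gear [[679.47893557 257.84885048]]
sdtip [[ 620.57556927 -118.91064991]]
sdh [[ 451.64426743 -103.06681655]]
blue [[705.76411053 -83.89436564]]
red [[767.17579213 -43.90467597]]
```

The two views agree: case centre about (595,84), lug direction −110°, groove at about +59° from the lug, so the key is near (643,26). I'll shut the fingers and go above the lug point, (569,13).

```bash
cat >> h.py <<'E'
def delta(*targets):
    from workcell import sensors
    from scipy.spatial.transform import Rotation as Ro
    o=sensors.get_obs();R=Ro.from_rotvec(o["orientation"]).as_matrix()
    print("t",round(o["t"],2),"p",np.round(o["ee_pos"],1),"f",np.round(o["ft_force"],1),"w",round(o["width"],1),"z",np.round(R[:,2],3))
    p=np.array(o["ee_pos"])
    for t in targets: print("->",t,np.round(R.T@(np.array(t)-p),1)); p=np.array(t)
E
python3 -m handwheel '[[43,-31,0,0,0,0,1],[43,-31,0,0,0,0,1],[43,-31,0,0,0,0,1],[43,-31,0,0,0,0,1],[43,-31,0,0,0,0,1],[43,-31,0,0,0,0,1],[43,-31,0,0,0,0,1],[43,-31,0,0,0,0,1],[43,-31,0,0,0,0,1],[43,-31,0,0,0,0,1]]'
python3 -c "
from h import *; delta((569,13,180))"
```

```text
t: 1.4
ee_pos: [526.6, -84.0, 222.6]
orientation: [3.055, 0.733, -0.0]
ft_force: [0.8, 0.0, 0.3]
width: 0.5
grasp_force: 0.0
t 1.4 p [526.6 -84.  222.6] f [0.8 0.  0.3] w 0.5 z [ 0. -0. -1.]
-> (569, 13, 180) [ 81.7 -67.2  42.6]
```

```bash
python3 -m handwheel '[[27,-22,0,0,0,0,1],[27,-22,0,0,0,0,1],[27,-22,20,0,0,0,1],[0,0,20,0,0,0,1],[0,0,0,0,0,0,1]]'
python3 - <<'E'
from h import *
from workcell import viewer
import pickle
delta((569,13,115))
im=viewer.get_image("wrist");pickle.dump(im,open("d1.pkl","wb"));cv2.imwrite("pics/w1.png",im["frame"])
E
```

```text
t: 2.02
ee_pos: [567.1, 10.3, 181.1]
orientation: [-3.054, -0.734, 0.006]
ft_force: [-0.1, 0.2, -0.4]
width: 0.4
grasp_force: 0.0
t 2.02 p [567.1  10.3 181.1] f [-0.1  0.2 -0.4] w 0.4 z [-0.004 -0.    -1.   ]
-> (569, 13, 115) [ 3.1 -1.4 66.1]
```

View pics/w1.png

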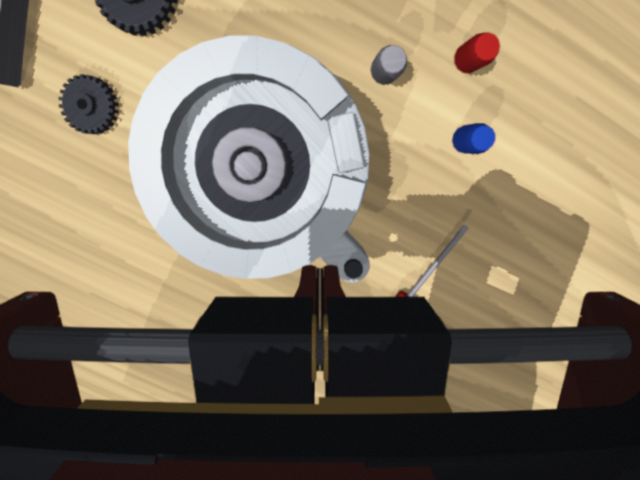

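The wrist view shows:
- **Rim outer edge:** left (129,160), top (245,36), bottom (250,278)
- **Groove outer corners:** (346,96), (366,181)
- **Key:** about (348,142)
- **Bolt:** (353,268)

The shut fingertips are near (320,265).

```bash
python3 - <<'E'
import pickle
from h import *
from scipy.optimize import least_squares
im=pickle.load(open("d1.pkl","rb"))
e=ray(im,[(129,160),(245,36),(250,278),(346,96),(366,181),(165,68)],97)
r=least_squares(lambda c:np.hypot(*(e-c).T)-87,e.mean(0));c=r.x;print(c,np.round(r.fun,1))
b=ray(im,[(353,267)],83)[0]-c;la=np.degrees(np.arctan2(b[1],b[0]));print("bolt",np.hypot(*b),la)
g=e[3:5]-c;ga=np.degrees(np.arctan2(g[:,1],g[:,0]));print("groove",ga-la)
print("key",ray(im,[(348,142)],85))
for a in np.radians([la,la+15,la+30,ga.mean()]):print(np.round(c+75*np.array([np.cos(a),np.sin(a)]),1))
E
```

```text
[593.08292747  84.96101714] [ 0.6  0.3 -0.2 -0.5  0.9 -0.2]
bolt 115.55587060165884 -108.4881735909349
groove [79.67427896 38.81866472]
key [[642.66462905  26.64019012]]
[569.3  13.8]
[588.5  10.1]
[608.1  11.5]
[642.   28.2]
```

All the measurements agree: centre (594,84.5), key (642.3,27). I'll go down to the lug point.

```bash
python3 -m handwheel '[[3,-2,20,0,0,0,1],[0,0,20,0,0,0,1],[0,0,20,0,0,0,1],[0,0,12,0,0,0,1],[0,0,4,0,0,0,1],[0,0,0,0,0,0,1]]'
python3 -m handwheel '[[0,0,3,0,0,0,1],[0,0,2,0,0,0,1],[0,0,1,0,0,0,1],[0,0,1,0,0,0,1],[0,0,0,0,0,0,1]]'
```

```text
t: 2.82
ee_pos: [570.5, 12.9, 107.1]
orientation: [3.055, 0.732, 0.001]
ft_force: [1.2, 0.1, -0.1]
width: 0.2
grasp_force: 0.0
t: 3.45
ee_pos: [570.1, 13.1, 99.6]
orientation: [-3.055, -0.733, 0.0]
ft_force: [-0.8, -0.5, 0.7]
width: 0.5
grasp_force: 0.0
```

```bash
python3 -m handwheel '[[0,0,1,0,0,0,1],[0,0,1,0,0,0,1],[0,0,0,0,0,0,1]]'
python3 -m handwheel '[[0,0,1,0,0,0,1],[0,0,0,0,0,0,1]]'
```

```text
t: 3.82
ee_pos: [570.1, 13.1, 97.6]
orientation: [-3.055, -0.733, 0.0]
ft_force: [0.2, 0.8, -0.3]
width: 0.3
grasp_force: 0.0
t: 4.08
ee_pos: [570.2, 13.0, 97.4]
orientation: [3.055, 0.733, 0.0]
ft_force: [-1.9, 0.2, 6.7]
width: 0.3
grasp_force: 3.5
```

The fingertips are in contact at the lug with 6.7 N. I'll hold briefly, then slide counter-clockwise along the rim.

```bash
python3 -m handwheel '[[0,0,0,0,0,0,1],[0,0,0,0,0,0,1],[4,3.2,0,0,0,0,1],[4,3.2,0,0,0,0,1],[4.3,2.6,0,0,0,0,1],[4.3,2.6,0,0,0,0,1],[0,0,0,0,0,0,1]]'
python3 -m handwheel '[[4.4,2.3,0,0,0,0,1],[4.4,2.3,0,0,0,0,1],[0,0,0,0,0,0,1]]'
python3 -c "
from h import *; delta((610,11.5,97),(620,15,97),(630,19,97),(642.3,27,97))"
```

```text
t: 4.95
ee_pos: [587.5, 10.3, 97.3]
orientation: [-3.054, -0.732, 0.009]
ft_force: [-11.9, 0.3, 15.5]
width: 0.3
grasp_force: 7.8
t: 5.32
ee_pos: [598.0, 10.0, 97.3]
orientation: [-3.054, -0.732, 0.007]
ft_force: [-9.8, -0.5, 14.2]
width: 0.6
grasp_force: 6.7
t 5.33 p [598.   10.   97.3] f [-9.8 -0.5 14.2] w 0.6 z [-0.005 -0.    -1.   ]
-> (610, 11.5, 97) [11.4  4.1  0.2]
-> (620, 15, 97) [10.5  1.4 -0. ]
-> (630, 19, 97) [10.7  1.  -0. ]
-> (642.3, 27, 97) [14.6 -1.6 -0.1]
```

```bash
python3 -m handwheel '[[5.7,2,0,0,0,0,1],[5.7,2,0,0,0,0,1],[0,0,0,0,0,0,1]]'
python3 -m handwheel '[[5.3,0.7,0,0,0,0,1],[5.3,0.7,0,0,0,0,1],[0,0,0,0,0,0,1]]'
python3 -m handwheel '[[5.3,0.5,0,0,0,0,1],[5.3,0.5,0,0,0,0,1],[0,0,0,0,0,0,1]]'
python3 -c "
from h import *; delta((642.3,27,97))"
```

```text
t: 5.7
ee_pos: [611.0, 11.5, 97.3]
orientation: [-3.055, -0.733, 0.004]
ft_force: [-5.9, -1.1, 10.2]
width: 0.5
grasp_force: 5.1
t: 6.08
ee_pos: [621.5, 15.0, 97.2]
orientation: [3.055, 0.733, -0.003]
ft_force: [-5.1, -1.8, 8.6]
width: 0.7
grasp_force: 4.1
t: 6.45
ee_pos: [632.6, 19.4, 96.6]
orientation: [3.055, 0.733, 0.001]
ft_force: [0.1, 0.3, -0.5]
width: 0.6
grasp_force: 0.0
t 6.45 p [632.6  19.4  96.6] f [ 0.1  0.3 -0.5] w 0.6 z [ 0.001  0.    -1.   ]
-> (642.3, 27, 97) [12.1 -2.4 -0.4]
```

The contact is lost at (632,19), so the fingertips are over the groove as predicted. I'll centre on the key and go down.

```bash
python3 -m handwheel '[[6,-1.2,0,0,0,0,1],[6,-1.2,0,0,0,0,1],[0,0,3,0,0,0,1],[0,0,3,0,0,0,1],[0,0,2,0,0,0,1],[0,0,0,0,0,0,1]]'
python3 -m handwheel '[[0,0,1.5,0,0,0,1],[0,0,1.5,0,0,0,1],[0,0,1.5,0,0,0,1],[0,0,0,0,0,0,1]]'
```

```text
t: 7.2
ee_pos: [641.4, 26.7, 88.4]
orientation: [-3.055, -0.733, 0.001]
ft_force: [-0.4, 0.3, 0.3]
width: 0.3
grasp_force: 0.0
t: 7.7
ee_pos: [641.7, 26.7, 84.3]
orientation: [3.055, 0.733, 0.0]
ft_force: [-0.9, -0.2, 2.4]
width: 0.8
grasp_force: 1.1
```

The tips touch the key at z≈84.5, as expected. Next I press it down to its stop.

```bash
python3 -m handwheel '[[0,0,1.5,0,0,0,1],[0,0,1.5,0,0,0,1],[0,0,1.5,0,0,0,1],[0,0,0,0,0,0,1]]'
python3 -m handwheel '[[0,0,1,0,0,0,1],[0,0,1,0,0,0,1],[0,0,1,0,0,0,1],[0,0,0,0,0,0,1]]'
```

```text
t: 8.2
ee_pos: [641.7, 26.8, 79.5]
orientation: [3.055, 0.733, 0.0]
ft_force: [-0.4, 0.3, 2.5]
width: 0.6
grasp_force: 1.5
t: 8.7
ee_pos: [641.8, 26.8, 78.2]
orientation: [3.055, 0.733, 0.0]
ft_force: [-5.5, -0.6, 16.5]
width: 0.5
grasp_force: 8.3
```

The force rises at z=78.2. That is 19.1 mm below the rim top as felt, which is 12 + 7 mm, so the key is on its stop. I'll hold briefly, then lift straight up.

```bash
python3 -m handwheel '[[0,0,0.5,0,0,0,1],[0,0,0,0,0,0,1],[0,0,0,0,0,0,1]]'
python3 -m handwheel '[[0,0,-4,0,0,0,1],[0,0,-10,0,0,0,1],[0,0,-20,0,0,0,1],[0,0,-30,0,0,0,1],[0,0,-30,0,0,0,1],[-30,20,-10,0,0,0,1],[-30,20,0,0,0,0,1],[0,0,0,0,0,0,1],[0,0,0,0,0,0,1]]'
python3 - <<'E'
from workcell import viewer
import cv2
cv2.imwrite("pics/sc2.png",cv2.resize(viewer.get_image("scene")["frame"][180:300,265:415],None,fx=5,fy=5,interpolation=3))
E
```

```text
t: 9.07
ee_pos: [641.8, 26.8, 78.2]
orientation: [3.055, 0.733, 0.001]
ft_force: [-7.7, -1.1, 20.0]
width: 0.6
grasp_force: 10.2
t: 10.2
ee_pos: [607.0, -35.8, 181.0]
orientation: [3.055, 0.732, 0.002]
ft_force: [-0.4, -0.8, -0.8]
width: 0.5
grasp_force: 0.0
```

View pics/sc2.png

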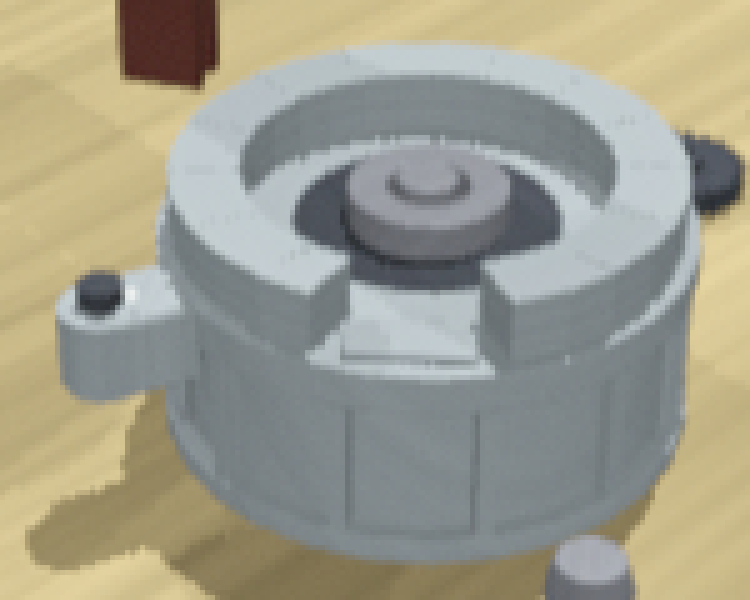

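The crop shows the key, around (410,325), almost flush with the deck. The bearing and socket are where they were, and the fingers are clear.

```bash
python3 -c "
from workcell import ctrl; print(ctrl.close_job())"
```

```text
the job is handed in; nothing more can be done
None
```

I touched the rim at the lug, felt along it to the groove about 59° counter-clockwise, and pressed the key about 7 mm down onto its stop; it stayed down after I lifted clear, and I handed the job in at about 10 s (no verdict was returned).

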